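# Load the forked link into the marking fixture

## Task

Three aluminium links hang on the hooks of the little rack: lift the long one with the forked lower end up over the lip of its hook and off, and stand it fork-down in the pocket of the marking fixture, lowering it fully home before you let go. Then swing the fixture's raised hold-down lever over and down until its foot rests on top of the link, and let go of everything. Leave the other two links hanging on their hooks and knock nothing over.

Things in the scene. Friction and masses are not known exactly. Their poses are not given: they have to be found in the camera images.
- rack: Dark steel rack fixed to the table. Cross bar 340 mm long along its y, 150 mm up (hook-side face x = +7 mm), on two posts at y = -165 and +165. Three hooks at y = -105, 0, +105 stick out along its +x (roughly away from the robot). Origin: on the table below the cross bar's middle. Any link may hang on any hook, about 40 mm from the cross bar's middle line.
- hook_tip (a point): End of the rack's middle hook (axis of its bar, rack x = 80, y = 0, 150 mm above the table); the outer hooks are alike. 8 mm round bar; at the end an upturned lip, top 10 mm above the bar's upper side, outer face at x = 84. A link must be raised more than 10 and less than 28 mm, drawn out along +x past the lip (about 75 mm), then raised freely.
- fork_link: Flat aluminium link, 14 mm thick (its x), head 45 mm wide (y), straight-sided over the top 72 mm, with a window 26 wide x 36 mm high, upper edge 36 mm below the top. 160 mm long; lower end a fork: two tines 12.5 mm wide, gap 20 wide, 38 deep. 0.18-0.35 kg. Origin: centre of the underside, 30 mm up when hung; top at z = 160. Grip it across the 45 mm.
- short_link: Flat aluminium link, 14 mm thick (its x), head 45 mm wide (y), straight-sided over the top 72 mm, with a window 26 wide x 36 mm high, upper edge 36 mm below the top. Only 120 mm long, plain square lower end, no fork. Origin: centre of the underside. To be left hanging.
- round_link: Flat aluminium link, 14 mm thick (its x), head 45 mm wide (y), straight-sided over the top 72 mm, with a window 26 wide x 36 mm high, upper edge 36 mm below the top. 160 mm long, lower end a round disc 66 mm in diameter with a brass bush, on a 30 mm neck. Origin: centre of the underside. To be left hanging.
- fixture: Grey marking fixture fixed to the table: base 225 x 120 mm, nest block 66 x 90 mm (x, y), top 60 mm up; behind it (+x) a column, and cheeks carrying the lever (x = 67 to 117 mm, up to 212 mm high). Origin: on the table straight below the nest pocket's middle; x points roughly away from the robot. Lever pivot axis along y through x = 80, z = 190 mm.
- nest (a point): Centre of the pocket's floor, 15 mm above the table, fixture's axes. Pocket 18 (x) x 49 mm (y), 45 deep, mouth flared about 4 mm each side; a key 10 mm wide (y), 25 high stands in its middle, straddled by the fork: link's y along pocket's y, either way round. A seated link has its origin here, its top 175 mm above the table.
- hold_lever (a joint): Hold-down lever angle (rad): 0 = arm level, pointing to the fixture's -x over the nest, foot just on top of a seated link; positive = raised (1.57 upright; starts leaning back past that, 1.7-1.95). Stiff: stays where it is left, about 2 N at the handle moves it. Lower stop -0.03. A link not fully home keeps it up.
- lever_handle (a point): Centre of the lever's cross handle: black round bar, 14 mm diameter, 96 mm long along the fixture's y, 120 mm from the pivot (at angle a: fixture x = 80 - 120 cos a, z = 190 + 120 sin a, mm). The 14 mm wide arm joins it in the middle; the bar is free either side of it.
- lever_foot (a point): Middle of the underside of the lever's rubber foot (26 mm disc), 80 mm from the pivot, 15 mm below the arm's centre line.
- spray_can: Spray can, 58 mm diameter, 165 mm high, standing; bystander. Origin: centre of its underside.
- oil_bottle: Clear plastic bottle, 62 mm diameter, 160 mm high, standing; bystander. Origin: centre of its underside.
- paint_tin: Dark tin, 104 mm diameter, 125 mm high, standing; bystander. Origin: centre of its underside.
- cartridge: White sealant cartridge, nozzle up, 48 mm diameter, 225 mm high, standing; bystander. Origin: centre of its underside.
Mind the look-alikes: they are no part of the job. Leave any purple look-alike of the fork_link alone.

How it is judged (in metres and radians):
On the way, in this order (a step that is already met when the one before it is completed fails the run):
1. the forked link is off its hook, held by the gripper and clear of the rack (distance of fork_link from where it was at the start of the episode above 0.06 m and contact force between fork_link and rack below 0.05 N and contact force between the fingers and fork_link above 0.5 N and height (world z) of fork_link above 0.04 m), for 0.1 s.
2. the forked link is down in the nest pocket (within 8 mm of its floor) while still held, the lever still raised (horizontal distance between fork_link and nest below 0.006 m and angle between fork_link's own z axis and vertical below 0.1 rad and z of fork_link in the frame of nest below 0.008 m and contact force between the fingers and fork_link above 0.5 N and value of joint hold_lever above 0.8 rad), for 0.05 s.
3. the link is let go and stays seated, the lever still raised (horizontal distance between fork_link and nest below 0.006 m and angle between fork_link's own z axis and vertical below 0.1 rad and z of fork_link in the frame of nest below 0.003 m and contact force between the fingers and fork_link below 0.05 N and value of joint hold_lever above 0.8 rad), for 0.1 s.
4. the lever is down on the link (value of joint hold_lever below 0.08 rad), for 0.1 s.
At the end, for the whole second after the job is handed in: The forked link stands fully home in the nest pocket (origin within 6 mm sideways and 3 mm in height of the pocket floor centre, upright within 0.1 rad) and at rest, the hold-down lever is below 0.08 rad, the other two links hang within 40 mm of where they started, nothing is knocked over (horizontal distance between fork_link and nest below 0.006 m and angle between fork_link's own z axis and vertical below 0.1 rad and z of fork_link in the frame of nest below 0.003 m and distance of each of short_link, round_link from where it was at the start of the episode below 0.04 m and value of joint hold_lever below 0.08 rad and linear speed of fork_link below 0.02 m/s); the robot touches nothing.
It fails at once if another link is taken or knocked off its hook (moved over 40 mm) (distance of any of short_link, round_link from where it was at the start of the episode above 0.04 m).
It fails at once if a standing bystander is knocked over (tilted over 0.5 rad) (angle between any of spray_can, oil_bottle, paint_tin, cartridge's own z axis and vertical above 0.5 rad).
It also fails if it takes over 64 s, if anything falls off the work surface, if the arm or the gripper's body presses on something with over 40 N, if the wrist force passes 120 N, or if a joint passes its speed limit or range.

## Robot

A 6-joint arm with a two-finger parallel gripper is mounted at the origin on the work surface. World frame = base frame: x ahead of the robot, y to its left, z up, the work surface at z = 0. Lengths are in mm, angles in rad, forces in N, time in s.
With the tool pointing down it reaches from about 375 to 900 mm from the base axis. Payload 3.1 kg.
Tool frame: the origin (TCP) lies at the very end of the fingers, on their centre line; the grasp point (between the pads) lies env.grip_depth behind it (env.grip_depth is the distance from the TCP to the grasp point, in mm); z points along the fingers, y is the line along which they close (so a half turn about z gives the same grasp; the last joint's range is limited). The gripper opens to 85 mm and grips with 20 to 120 N. Pads are 22 mm wide; open, the fingers measure 114 mm over their backs; the gripper's body (76 mm by 85 mm) begins 54 mm behind the grasp point. The pads swing forward as they close: fully open they stand 13 mm farther back than shut.
Start: joints at [-1.468, 0.527, 1.433, -0, 1.181, -0.178], TCP at [173.227, -600.491, 231.31] pointing down, gripper open.
Joint ranges: [-3.08, 3.08], [-0.75, 2.2], [0.22, 2.44], [-1.43, 4.57], [0, 2.65], [-2.85, 2.85]. Speed limits (rad/s): [2.79, 2.79, 3.14, 3.14, 3.14, 3.14].

## Interface

Orientations are given as a rotation vector (axis times angle).
In Python, from workcell import sense, imaging, workorder, spotter, env gives the robot as it stands. The module is installed in compiled form; this text tells all that it offers.
- The arm moves only by the tool jog_arm, never from a script. Its argument "series" is a list of rows, each a list of 5 numbers: the shift along the tool's x, y, z each as a share of 0.3 m, from -1 to 1, then the turn about the tool's z as a share of 45 degrees, from -1 to 1, then the closure, from -1 (fully open) to 1 (shut). A call has 1 to 10 rows; each row is the pose to reach, as a shift and turn from the pose commanded when the call began, along the tool's axes at that moment; what a row does not reach only later rows make up. A row lasts 1/12 s, in which the tool goes at most 41.7 mm and 7.16 degrees, less where a joint would pass 70% of its speed; a pose out of reach is approached as far as the arm can. A call with a number of a shift or a turn outside -1 to 1 is refused whole. A call with a gripper value outside its range is refused whole. The fingers move at their own pace and stop on an object; "force" is the grip in N (left out, the last holds). Time passes only in rows, so rows that repeat a pose let the fingers close. It gives the time, the measured TCP pose, the force, the opening and the grip force at its end, in the units of the state.
- sense(): the state, without advancing time (a new reading comes with each control period).
- imaging.read_camera(name): name is "scene" or "top"; returns the picture (420x560x3 uint8, blue, green, red); there is no depth.
- imaging.camera_params(name): a dict with "fx", "fy", "cx", "cy" (pixels), "k1" (the pictures are not rectified: a ray, as slopes to the right and down, at radius r is drawn at 1 + k1 r^2 times it, then the intrinsics apply), "cam_to_world" (4x4, takes a point from camera to world coordinates). Camera axes: x right, y down, z forward; pixel columns grow to the right and rows downward; lengths in mm; the calibration is good to about 2 mm. A picture is of the moment at which its call begins. camera_params takes no time and is no camera call.
- workorder.finish_job(): hands the job in; it is judged then, once.
Trained networks look in the newest picture that a camera, given by its name, has taken for a name from the list of things; names that differ only in an ending like _2 or _b are one class to them, and where a whole thing is asked for, a point or a joint stands for the part that bears it (a point fixed in the world has none). Each returns a list of dicts, best first, with "score" (0 to 1); they miss things now and then, are a little off and sometimes report something else, mostly with a low value. They report only what shows in the picture. A call takes as long as a camera call. They do not tell look-alikes from the thing itself.
- spotter.recognise(camera, label): "location" ([x, y, z] in mm, in the coordinates of the camera as it stood for that picture, good to about 4 mm: the middle of the surface that is visible of it).
- spotter.trace(camera, label): "region" (420x560 bool, what is visible of it).
The state is a dict: "clock": time; "joint_positions": joint angles; "joint_velocities": joint speeds; "effort": joint torques, N m; "tool_pos": TCP position; "tcp_rot": TCP orientation; "force": force on the tool from outside, world axes, zero at the start; "moment": the same for the moment, N m; "gripper_width": opening from 0.0 (shut) to 1.0 (fully open); "gripper_force": force on a finger pad.
Only numpy, scipy, OpenCV 4.12 (cv2) and the standard library are available. Lean on these libraries where they do the work, as an engineer would, in place of code of your own. Each camera call takes 0.05 s, during which the arm holds its last target. There are 200 camera calls.

## Working session

There is one attempt and no reset: what is moved stays moved. The work goes in short steps, Python scripts to look and compute and a tool call to move; the robot and the scene stay as the last step left them, time stands still between calls to the robot, and variables do not carry over. Pictures are saved under pics/ and viewed, at most 11 in all, crops included, and the job is handed in when it is done.

Besides the shell and the picture viewer there is one more tool, called after "Request:" as a command line: name --pt "numbers of a row" for each row, then --argument value for the rest. jog_arm: Moves the arm, as the interface text tells. Its arguments: {"type":"object","properties":{"series":{"type":"array","items":{"type":"array","items":{"type":"number","minimum":-1,"maximum":1}}},"force":{"type":"number"}},"required":["series"]}

```bash
ls; mkdir -p pics
cat > h.py <<'E'
import numpy as np, cv2
from workcell import sense, imaging, workorder, spotter, env
from scipy.spatial.transform import Rotation as R
def cam(n):
    p=imaging.camera_params(n); T=np.array(p["cam_to_world"],float)
    K=np.array([[p["fx"],0,p["cx"]],[0,p["fy"],p["cy"]],[0,0,1]]); return K,np.array([p["k1"],0,0,0,0.]),T
def proj(n,X):
    K,d,T=cam(n); W=np.linalg.inv(T); rv,_=cv2.Rodrigues(W[:3,:3])
    return cv2.projectPoints(np.array(X,float).reshape(-1,3),rv,W[:3,3],K,d)[0].reshape(-1,2)
def onz(n,uv,z):
    K,d,T=cam(n); q=cv2.undistortPoints(np.array(uv,float).reshape(-1,1,2),K,d).reshape(-1,2)
    r=np.c_[q,np.ones(len(q))]@T[:3,:3].T; o=T[:3,3]; return o+r*((z-o[2])/r[:,2])[:,None]
def tow(n,p): T=cam(n)[2]; return T[:3,:3]@np.array(p)+T[:3,3]
E
python3 - <<'E'
from h import *
for n in("scene","top"):
    cv2.imwrite(f"pics/{n}0.png",imaging.read_camera(n))
    print(n,cam(n)[2].round(2).tolist(),cam(n)[0].round(0).tolist())
    for l in ["rack","hook_tip","fork_link","short_link","round_link","fixture","lever_handle","lever_foot","spray_can","oil_bottle","paint_tin","cartridge"]:
        try: print(l,[(round(r["score"],2),tow(n,r["location"]).round(0).tolist()) for r in spotter.recognise(n,l)[:4]])
        except Exception as e: print(l,e)
s=sense(); print(s["clock"],s["tool_pos"],s["tcp_rot"],env.grip_depth,R.from_rotvec(s["tcp_rot"]).as_matrix().round(3).tolist())
E
```

```text
pics
scene [[-0.73, 0.38, -0.57, 1362.35], [0.68, 0.41, -0.6, 876.86], [0.0, -0.83, -0.56, 947.94], [0.0, 0.0, 0.0, 1.0]] [[478.0, 0.0, 282.0], [0.0, 478.0, 209.0], [0.0, 0.0, 1.0]]
rack [(0.9, [433.0, 317.0, 60.0]), (0.6, [467.0, 273.0, 107.0])]
hook_tip [(0.82, [431.0, 309.0, 64.0])]
fork_link [(0.91, [474.0, 178.0, 118.0]), (0.73, [368.0, 154.0, 79.0]), (0.73, [349.0, 230.0, 111.0])]
short_link [(0.74, [480.0, 75.0, 135.0])]
round_link [(0.73, [468.0, 275.0, 108.0]), (0.54, [651.0, -375.0, 87.0])]
fixture [(0.66, [604.0, 496.0, 112.0]), (0.61, [531.0, -168.0, 61.0])]
lever_handle [(0.7, [531.0, -186.0, 287.0])]
lever_foot [(0.62, [533.0, -184.0, 286.0])]
spray_can [(0.76, [738.0, -52.0, 103.0])]
oil_bottle [(0.79, [508.0, -395.0, 77.0])]
paint_tin [(0.94, [648.0, -375.0, 87.0]), (0.67, [534.0, -185.0, 288.0])]
cartridge [(0.72, [605.0, 494.0, 114.0])]
top [[-0.01, -1.0, 0.08, 430.25], [-1.0, 0.01, -0.01, 33.49], [0.01, -0.08, -1.0, 1615.5], [0.0, 0.0, 0.0, 1.0]] [[473.0, 0.0, 274.0], [0.0, 473.0, 208.0], [0.0, 0.0, 1.0]]
rack [(0.97, [439.0, 164.0, 11.0])]
hook_tip [(0.75, [438.0, 159.0, 8.0]), (0.52, [585.0, 476.0, 155.0])]
fork_link [(0.64, [354.0, 140.0, 157.0]), (0.57, [581.0, 80.0, 161.0]), (0.5, [467.0, 154.0, 188.0]), (0.43, [338.0, 221.0, 147.0])]
short_link []
round_link [(0.46, [437.0, 160.0, 11.0])]
fixture [(0.74, [471.0, -189.0, 15.0]), (0.36, [437.0, 162.0, 10.0])]
lever_handle [(0.72, [538.0, -195.0, 309.0])]
lever_foot [(0.82, [530.0, -193.0, 307.0])]
spray_can [(0.6, [719.0, -70.0, 165.0])]
oil_bottle [(0.8, [495.0, -403.0, 107.0])]
paint_tin [(0.9, [626.0, -402.0, 128.0])]
cartridge [(0.87, [584.0, 475.0, 150.0])]
1.3 [ 173.20060938 -600.54620689  231.34111394] [ 3.11060485e+00  4.39569638e-01 -2.04042485e-05] 18.700000000000003 [[0.961, 0.277, -0.0], [0.277, -0.961, -0.0], [-0.0, 0.0, -1.0]]
```

View pics/scene0.png

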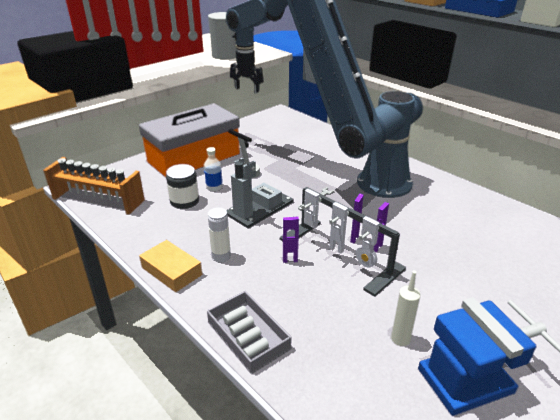

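View pics/top0.png

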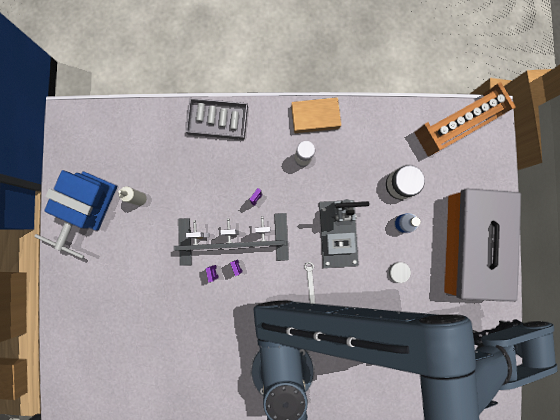

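The scene view shows the rack around (350,235), with three grey links at (310,208), (338,228) and (367,245). The fixture is at (255,195) with its lever up, and the purple look-alikes stand around the rack. In the top view the rack bar runs (175,248)-(288,242) and the fixture is at (340,235). I'll zoom in.

Run:
```python
import cv2,numpy as np
s=cv2.imread("pics/scene0.png");t=cv2.imread("pics/top0.png")
cv2.imwrite("pics/z1.png",cv2.resize(s[120:300,220:420],(666,600),interpolation=cv2.INTER_CUBIC))
cv2.imwrite("pics/z2.png",cv2.resize(t[185:290,165:375],(800,400),interpolation=cv2.INTER_CUBIC))
```

```text
(no output)
```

View pics/z1.png

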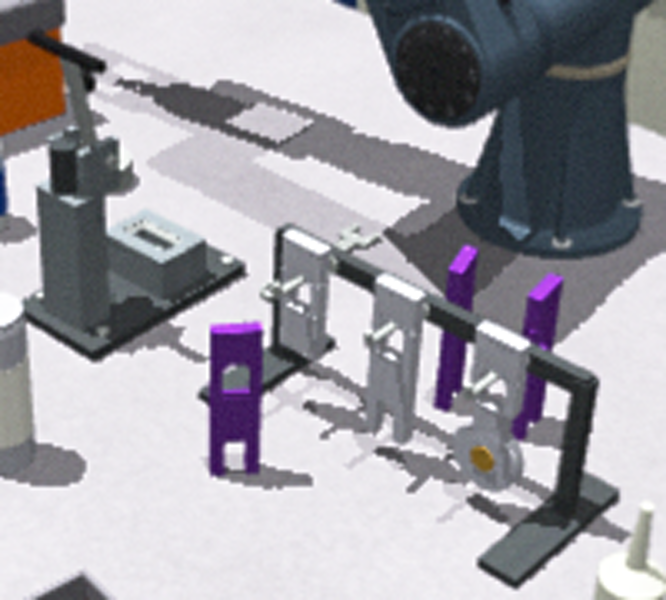

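View pics/z2.png

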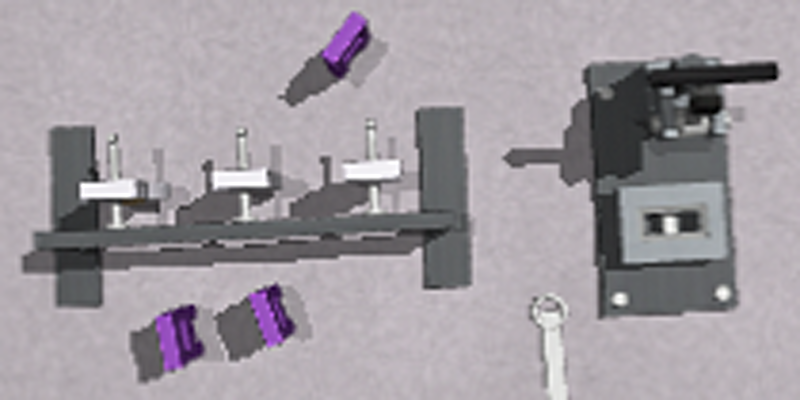

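Run:
```python
from h import *
m=lambda P:[(165+(x+.5)/3.81-.5,185+(y+.5)/3.81-.5) for x,y in P]
z=lambda P:[(220+(x+.5)/3.33-.5,120+(y+.5)/3.333-.5) for x,y in P]
a=onz("top",m([(111,190),(243,179),(372,170)]),190); print("links top",a.round(1).tolist())
v=a[0]-a[2]; print("yaw",np.degrees(np.arctan2(-v[0],v[1])))
print("tips",onz("top",m([(113,133),(241,127),(370,118)]),164).round(1).tolist())
print("fork link top from scene",onz("scene",z([(375,285),(387,273),(427,292),(418,303)]),190).round(1).tolist())
b=onz("top",m([(618,187),(725,180),(730,257),(624,264)]),60);print("nest block",b.round(1).tolist(),b.mean(0).round(1))
print("pocket",onz("top",m([(683,223)]),60).round(1))
print("scene block",onz("scene",z([(107,238),(147,210),(208,245),(170,275)]),60).round(1).tolist())
print("base",onz("top",m([(588,65),(727,58),(738,308),(600,317)]),12).round(1).tolist())
print("handle",onz("top",m([(652,73),(778,70)]),307).round(1).tolist())
t=imaging.read_camera("top");s=imaging.read_camera("scene")
cv2.imwrite("pics/z3.png",np.hstack([cv2.resize(t[225:257,322:362],(400,320),interpolation=cv2.INTER_LANCZOS4),cv2.resize(t[215:247,215:255],(400,320),interpolation=cv2.INTER_LANCZOS4)]))
cv2.imwrite("pics/z4.png",np.hstack([cv2.resize(s[170:220,245:295],(400,400),interpolation=cv2.INTER_LANCZOS4),cv2.resize(s[195:245,320:370],(400,400),interpolation=cv2.INTER_LANCZOS4)]))
```

```text
links top [[458.7, 265.3, 190.0], [466.9, 160.5, 190.0], [473.5, 58.5, 190.0]]
yaw 4.102992135948854
tips [[505.2, 268.1, 164.0], [509.5, 164.4, 164.0], [516.2, 60.4, 164.0]]
fork link top from scene [[481.1, 150.2, 190.0], [459.5, 144.7, 190.0], [456.7, 187.4, 190.0], [475.0, 193.1, 190.0]]
nest block [[461.4, -151.6, 60.0], [466.7, -244.9, 60.0], [400.1, -248.2, 60.0], [395.0, -156.0, 60.0]] [ 430.8 -200.2   60. ]
pocket [[ 429.8 -207.7   60. ]]
scene block [[469.7, -225.3, 60.0], [401.5, -239.3, 60.0], [401.5, -143.2, 60.0], [468.4, -128.1, 60.0]]
base [[571.6, -132.0, 12.0], [577.2, -257.3, 12.0], [353.8, -263.4, 12.0], [347.2, -139.9, 12.0]]
handle [[539.4, -148.4, 307.0], [541.2, -241.4, 307.0]]
```

View pics/z3.png

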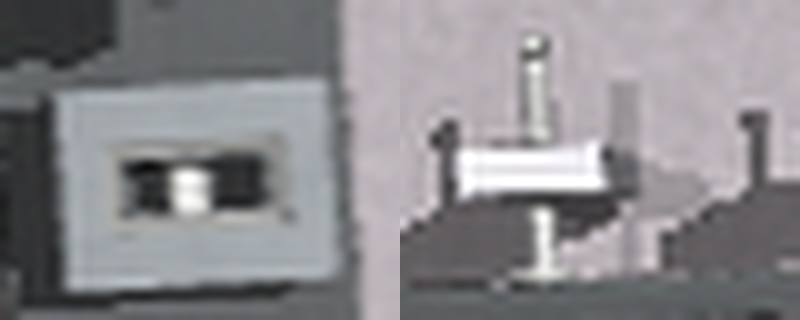

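View pics/z4.png

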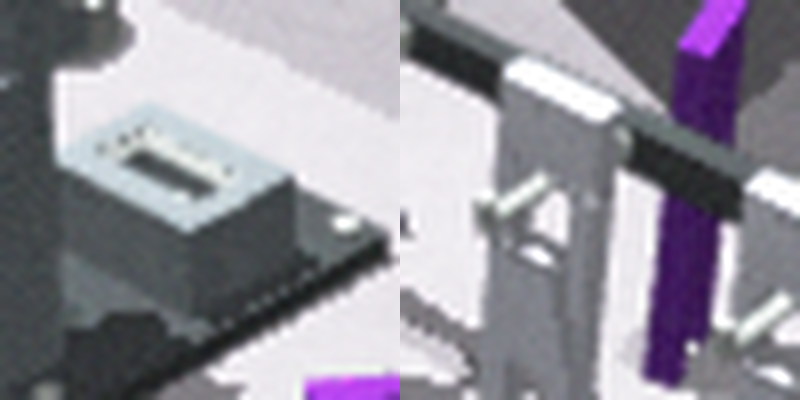

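Run:
```python
from h import *
from scipy.optimize import least_squares
f=lambda P,o,k:(np.array(P,float)+.5)/k-.5+o
Lt=f([(58,148),(200,145),(205,190),(60,195)],(215,215),10); Ls=f([(104,73),(119,52),(222,99),(211,122)],(320,195),8)
Nt=f([(55,90),(333,78),(350,275),(68,290)],(322,225),10); Ns=f([(57,158),(150,103),(292,178),(188,235)],(245,170),8)
for nm,t,s,z in(("link",Lt,Ls,190),("nest",Nt,Ns,60)):
    a=onz("top",t,z);b=onz("scene",s,z);print(nm,a[:,:2].round(1).tolist(),a.mean(0).round(1),b[:,:2].round(1).tolist(),b.mean(0).round(1))
    r=least_squares(lambda X:np.r_[proj("top",X)[0]-t.mean(0),proj("scene",X)[0]-s.mean(0)],a.mean(0));print("tri",r.x.round(1),r.fun.round(2))
# fit boxes
def box(x,y,w,hx,hy,z):
    c,s=np.cos(w),np.sin(w);P=np.array([(hx,hy),(hx,-hy),(-hx,-hy),(-hx,hy)]);return np.c_[P@[[c,s],[-s,c]]+[x,y],np.full(4,z)]
for nm,t,s,z,hx,hy,o in(("link",Lt,Ls,190,7,22.5,(1,2,3,0)),("nest",Nt,Ns,60,33,45,(0,1,2,3))):
    # order scene corners: nearest neighbour
    for use in("top","scene","both"):
        def fun(p):
            B=box(*p[:3],hx,hy,z);e=[]
            if use!="scene": e+=[(proj("top",B)-t).ravel()]
            if use!="top":
                q=proj("scene",B);e+=[(q-s[np.argmin(np.linalg.norm(q[:,None]-s,axis=2),1)]).ravel()]
            return np.concatenate(e)
        x0=[*onz("top",t,z).mean(0)[:2],0.07];r=least_squares(fun,x0,x_scale=[10,10,.1],diff_step=1e-4);print(nm,use,r.x.round(3),"deg",np.degrees(r.x[2]).round(2),"cost",round(r.cost,2))
```

```text
link [[473.9, 184.8], [474.5, 142.0], [461.0, 140.5], [459.7, 184.2]] [467.3 162.9 190. ] [[474.8, 145.7], [460.6, 140.2], [456.7, 185.3], [470.6, 192.1]] [465.7 165.8 190. ]
tri [466.1 164.3 189.4] [-0.46  0.39 -0.57 -0.01]
nest [[461.9, -152.4], [465.1, -244.6], [400.2, -249.2], [396.2, -155.8]] [ 430.9 -200.5   60. ] [[462.5, -234.3], [401.8, -241.6], [398.2, -152.1], [461.7, -149.0]] [ 431.  -194.2   60. ]
tri [ 429.4 -199.4   56.7] [-0.44  0.45 -0.67 -0.07]
link top [4.67272e+02 1.62885e+02 2.80000e-02] deg 1.59 cost 0.2
link scene [4.65684e+02 1.65848e+02 1.46000e-01] deg 8.36 cost 0.92
link both [4.66297e+02 1.64356e+02 7.30000e-02] deg 4.19 cost 3.05
nest top [ 4.30865e+02 -2.00504e+02  4.60000e-02] deg 2.66 cost 0.49
nest scene [ 4.30881e+02 -1.94394e+02  4.40000e-02] deg 2.52 cost 1.38
nest both [ 4.30052e+02 -1.98557e+02  4.60000e-02] deg 2.63 cost 4.04
```

Top zoom: block corners at (327,234)–(356,252) px, link top centre at (228,232). Both cameras agree: fork link top centre ≈ (466,164,190), rack yaw ≈ 3.5°, nest ≈ (430,-199), fixture yaw ≈ 2.6°. The fork link is on the middle hook.

Request:
jog_arm --pt "0.753 -1 -0.433 0.28 -1" --pt "0.753 -1 -0.433 0.28 -1" --pt "0.753 -1 -0.433 0.28 -1" --pt "0.753 -1 -0.433 0.28 -1" --pt "0.753 -1 -0.433 0.28 -1" --pt "0.753 -1 -0.433 0.28 -1" --pt "0.753 -1 -0.433 0.28 -1" --pt "0.753 -1 -0.433 0.28 -1" --pt "0.753 -1 -0.433 0.28 -1" --pt "0.753 -1 -0.433 0.28 -1" --force 60

```text
clock: 2.23
tool_pos: [307.7, -246.1, 362.7]
tcp_rot: [3.14, 0.099, 0.003]
force: [0.9, -0.5, -0.0]
gripper_width: 0.998
gripper_force: 0.0
```

Request:
jog_arm --pt "0.4 -1 0 0 -1" --pt "0.4 -1 0 0 -1" --pt "0.4 -1 0 0 -1" --pt "0.4 -1 0 0 -1" --pt "0.4 -1 0 0 -1" --pt "0.4 -1 0 0 -1" --pt "0.4 -1 0 0 -1" --pt "0.4 -1 0 0 -1" --pt "0.4 -1 0 0 -1" --pt "0.4 -1 0 0 -1"

```text
clock: 3.07
tool_pos: [408.6, 58.5, 361.2]
tcp_rot: [3.14, 0.103, -0.0]
force: [-0.8, -0.4, -0.4]
gripper_width: 1.002
gripper_force: 0.0
```

Request:
jog_arm --pt "0.213 -0.343 0.2 0 -1" --pt "0.213 -0.343 0.2 0 -1" --pt "0.213 -0.343 0.2 0 -1" --pt "0.213 -0.343 0.2 0 -1" --pt "0.213 -0.343 0.2 0 -1" --pt "0.213 -0.343 0.2 0 -1"

```text
clock: 3.57
tool_pos: [465.9, 162.3, 301.0]
tcp_rot: [3.139, 0.095, -0.003]
force: [0.2, 0.7, 0.8]
gripper_width: 1.002
gripper_force: 0.0
```

Run:
```python
from h import *
t=imaging.read_camera("top");s=imaging.read_camera("scene");q=sense();print(q["clock"],q["tool_pos"],q["tcp_rot"])
p=q["tool_pos"];M=R.from_rotvec(q["tcp_rot"]).as_matrix();G=[p,p+M@[0,42,0],p-M@[0,42,0]]
u=proj("scene",G);print(u.round(1).tolist());u0=u[0].astype(int)
for x,y in u: s[int(round(y)),int(round(x))]=(0,0,255)
cv2.imwrite("pics/z5.png",cv2.resize(s[u0[1]-40:u0[1]+80,u0[0]-60:u0[0]+60],(600,600),interpolation=cv2.INTER_NEAREST))
```

```text
3.6667 [466.02177833 161.99984947 302.01572899] [3.13953520e+00 9.26069288e-02 1.06262695e-03]
[[341.8, 170.6], [329.7, 165.4], [354.3, 176.0]]
```

View pics/z5.png

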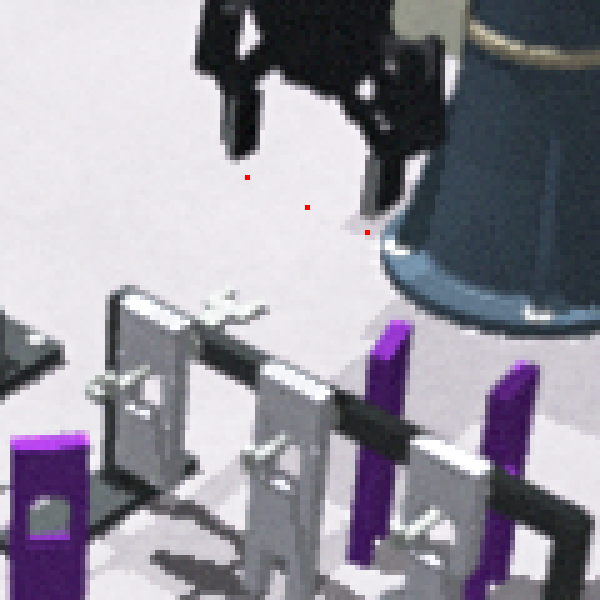

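The fingers are centred over the middle link. At pixel (342,171) they match the projected TCP once the 13 mm pad set-back is allowed for. Descending and gripping.

Request:
jog_arm --pt "0 0 0.13 0 -1" --pt "0 0 0.26 0 -1" --pt "0 0 0.35 0 -1" --pt "0 0 0.43 0 -1" --pt "0 0 0.48 0 -1" --pt "0 0 0.517 0 -1" --pt "0 0 0.517 0 -1" --pt "0 0 0.517 0 -1"

```text
clock: 4.33
tool_pos: [466.4, 162.5, 146.8]
tcp_rot: [3.14, 0.093, 0.001]
force: [1.1, -0.6, 0.9]
gripper_width: 0.996
gripper_force: 0.0
```

Request:
jog_arm --pt "0 0 0 0 1" --pt "0 0 0 0 1" --pt "0 0 0 0 1" --pt "0 0 0 0 1" --pt "0 0 0 0 1" --pt "0 0 0 0 1" --pt "0 0 0 0 1" --pt "0 0 0 0 1" --pt "0 0 0 0 1" --pt "0 0 0 0 1"

```text
clock: 5.17
tool_pos: [467.1, 163.9, 147.4]
tcp_rot: [-3.14, -0.096, -0.004]
force: [-0.9, -0.0, 5.6]
gripper_width: 0.52
gripper_force: 60.2
```

Request:
jog_arm --pt "0 0 -0.03 0 1" --pt "0 0 -0.063 0 1" --pt "0 0 -0.063 0 1" --pt "0 0 -0.063 0 1"

```text
clock: 5.5
tool_pos: [466.4, 163.8, 165.6]
tcp_rot: [-3.14, -0.096, -0.002]
force: [0.1, 0.1, -1.5]
gripper_width: 0.519
gripper_force: 61.4
```

Request:
jog_arm --pt "0.05 0 0 0 1" --pt "0.1 0 0 0 1" --pt "0.15 0 0 0 1" --pt "0.2 0 0 0 1" --pt "0.25 0 0 0 1" --pt "0.28 0 0 0 1" --pt "0.28 0 0 0 1" --pt "0.28 0 0 0 1"

```text
clock: 6.17
tool_pos: [549.3, 168.7, 164.3]
tcp_rot: [3.14, 0.096, -0.003]
force: [-0.6, -0.6, -2.6]
gripper_width: 0.521
gripper_force: 61.4
```

Request:
jog_arm --pt "0 0 -0.1 0 1" --pt "0 0 -0.22 0 1" --pt "0 0 -0.35 0 1" --pt "0 0 -0.48 0 1" --pt "0 0 -0.58 0 1" --pt "0 0 -0.65 0 1" --pt "-0.05 0.08 -0.65 0 1" --pt "-0.12 0.2 -0.65 0 1"

```text
clock: 6.83
tool_pos: [517.8, 108.4, 361.3]
tcp_rot: [-3.139, -0.103, -0.006]
force: [-0.1, -2.0, -2.3]
gripper_width: 0.518
gripper_force: 62.3
```

Request:
jog_arm --pt "-0.353 1 0 0.02 1" --pt "-0.353 1 0 0.02 1" --pt "-0.353 1 0 0.02 1" --pt "-0.353 1 0 0.02 1" --pt "-0.353 1 0 0.02 1" --pt "-0.353 1 0 0.02 1" --pt "-0.353 1 0 0.02 1" --pt "-0.353 1 0 0.02 1" --pt "-0.353 1 0 0.02 1" --pt "-0.353 1 0 0.02 1"

```text
clock: 7.67
tool_pos: [428.6, -199.3, 359.3]
tcp_rot: [-3.139, -0.066, 0.003]
force: [-0.0, 0.6, -1.8]
gripper_width: 0.523
gripper_force: 62.6
```

Run:
```python
from h import *
q=sense();print(q["clock"],q["tool_pos"],q["tcp_rot"],q["gripper_width"])
```

```text
7.6667 [ 428.64672935 -199.26590105  359.30042193] [-3.13879046e+00 -6.55715833e-02  2.73213581e-03] 0.5226323459076303
```

Request:
jog_arm --pt "0 0 0.12 0 1" --pt "0 0 0.25 0 1" --pt "0 0 0.36 0 1" --pt "0 0 0.45 0 1" --pt "0 0 0.51 0 1" --pt "0 0 0.54 0 1" --pt "0 0 0.54 0 1" --pt "0 0 0.54 0 1"

```text
clock: 8.33
tool_pos: [430.6, -198.3, 198.4]
tcp_rot: [-3.14, -0.073, 0.0]
force: [0.2, 0.5, -1.9]
gripper_width: 0.517
gripper_force: 62.5
```

Run:
```python
from h import *
s=imaging.read_camera("scene");t=imaging.read_camera("top");q=sense();p=q["tool_pos"];print(q["clock"],p,q["tcp_rot"])
cv2.imwrite("pics/s6raw.png",s);cv2.imwrite("pics/t6raw.png",t)
w=np.radians(2.6);A=np.array([[np.cos(w),-np.sin(w),0],[np.sin(w),np.cos(w),0],[0,0,1]])
o=np.array([p[0],p[1],p[2]-116.5])
L=[o+A@[x,y,z] for x in(7,-7) for y in(-22.5,22.5) for z in(0,160)]
N=[np.array([430,-199,60])+A@[x,y,0] for x in(33,-33) for y in(-45,45)]
x0,y0=235,120;k=6;img=cv2.resize(s[y0:y0+95,x0:x0+90],None,fx=k,fy=k,interpolation=cv2.INTER_LANCZOS4)
for P,c in((L,(0,0,255)),(N,(0,200,0))):
    for u,v in proj("scene",P): cv2.circle(img,(int((u-x0+.5)*k),int((v-y0+.5)*k)),2,c,-1)
cv2.imwrite("pics/z6.png",img)
```

```text
8.4333 [ 431.30465233 -199.29463922  199.37157206] [3.13894922 0.07209818 0.00373551]
```

View pics/z6.png

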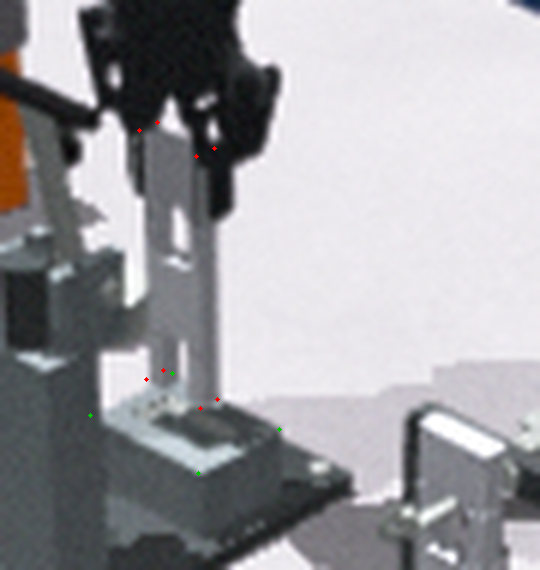

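The link hangs upright over the pocket. The fork is near crop (183,395), about 2 mm off at most, which is well inside the flare. Lowering with force checks.

Request:
jog_arm --pt "0 -0.003 0.04 0 1" --pt "0 -0.003 0.08 0 1" --pt "0 -0.003 0.1 0 1" --pt "0 -0.003 0.115 0 1" --pt "0 -0.003 0.13 0 1" --pt "0 -0.003 0.13 0 1"

```text
clock: 8.93
tool_pos: [430.1, -198.1, 158.9]
tcp_rot: [-3.141, -0.071, 0.001]
force: [0.7, 0.5, -2.8]
gripper_width: 0.518
gripper_force: 63.4
```

Request:
jog_arm --pt "0 0 0.02 0 1" --pt "0 0 0.04 0 1" --pt "0 0 0.055 0 1" --pt "0 0 0.07 0 1" --pt "0 0 0.08 0 1" --pt "0 0 0.087 0 1" --pt "0 0 0.087 0 1"

```text
clock: 9.52
tool_pos: [430.1, -198.1, 132.7]
tcp_rot: [-3.14, -0.071, 0.001]
force: [-0.4, 1.8, 0.0]
gripper_width: 0.517
gripper_force: 63.5
```

Request:
jog_arm --pt "0 0 0.005 0 1" --pt "0 0 0.01 0 1" --pt "0 0 0.01 0 1"

```text
clock: 9.77
tool_pos: [430.6, -198.2, 132.6]
tcp_rot: [3.14, 0.071, 0.002]
force: [-4.2, 4.7, 25.1]
gripper_width: 0.522
gripper_force: 66.2
```

Contact at TCP z 132.6 against an expected 132.4, so it's seated. Releasing.

Request:
jog_arm --pt "0 0 -0.007 0 1" --pt "0 0 -0.007 0 -1" --pt "0 0 -0.007 0 -1" --pt "0 0 -0.007 0 -1" --pt "0 0 -0.007 0 -1" --pt "0 0 -0.007 0 -1" --pt "0 0 -0.007 0 -1" --pt "0 0 -0.007 0 -1" --pt "0 0 -0.007 0 -1"

```text
clock: 10.52
tool_pos: [430.2, -198.3, 131.9]
tcp_rot: [-3.141, -0.071, 0.0]
force: [0.4, -0.8, -0.1]
gripper_width: 1.002
gripper_force: 0.0
```

Request:
jog_arm --pt "0 0 -0.1 0 -1" --pt "0 0 -0.22 0 -1" --pt "0 0 -0.35 0 -1" --pt "0 0 -0.48 0 -1" --pt "0 0 -0.6 0 -1" --pt "0 0 -0.7 0 -1" --pt "0 0 -0.75 0 1" --pt "0 0 -0.75 0 1" --pt "0 0 -0.75 0 1"

```text
clock: 11.27
tool_pos: [430.2, -198.2, 357.4]
tcp_rot: [3.14, 0.071, 0.002]
force: [-0.3, -0.1, -0.3]
gripper_width: 0.604
gripper_force: 0.0
```

Run:
```python
from h import *
s=imaging.read_camera("scene");q=sense();p=q["tool_pos"];print(q["clock"],p,q["tcp_rot"],q["gripper_width"])
w=np.radians(2.6);A=np.array([[np.cos(w),-np.sin(w),0],[np.sin(w),np.cos(w),0],[0,0,1]])
F=lambda x,y,z:np.array([430.5,-198.5,0])+A@[x,y,z]
x0,y0=215,90;k=5;img=cv2.resize(s[y0:y0+120,x0:x0+110],None,fx=k,fy=k,interpolation=cv2.INTER_LANCZOS4)
def dots(P,c):
    for u,v in proj("scene",P): cv2.circle(img,(int((u-x0+.5)*k),int((v-y0+.5)*k)),2,c,-1)
dots([F(x,y,175) for x in(7,-7) for y in(-22.5,22.5)],(0,0,255))
for a,c in((1.7,(255,0,0)),(1.825,(0,255,0)),(1.95,(0,255,255))): dots([F(80-120*np.cos(a),y,190+120*np.sin(a)) for y in(-48,48)],c);print(a,F(80-120*np.cos(a),28,190+120*np.sin(a)).round(0))
cv2.imwrite("pics/z7.png",img)
```

```text
11.3167 [ 429.6240362  -197.72452664  356.06317161] [-3.13971570e+00 -7.10038565e-02  2.05728330e-03] 0.5126784688065412
1.7 [ 525. -166.  309.]
1.825 [ 539. -166.  306.]
1.95 [ 554. -165.  301.]
```

View pics/z7.png

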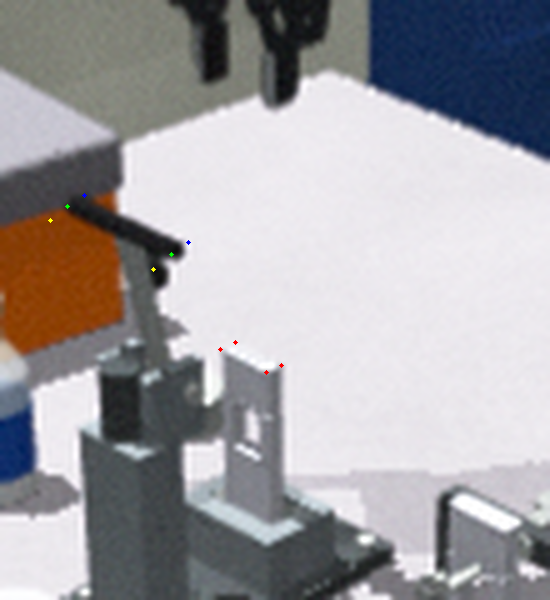

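The link stands seated, with its top at crop (252,360), as predicted. The handle at crop (80,200)–(180,250) fits a lever angle of about 1.76 rad. Next I push it from behind with the fingers shut, on its +y side.

Request:
jog_arm --pt "0.12 -0.03 -0.02 0 1" --pt "0.24 -0.06 -0.02 0 1" --pt "0.36 -0.093 -0.02 0 1" --pt "0.45 -0.093 -0.02 0 1" --pt "0.45 -0.093 -0.02 0 1" --pt "0.45 -0.093 0.08 0 1" --pt "0.45 -0.093 0.16 0 1" --pt "0.45 -0.093 0.22 0 1" --pt "0.45 -0.093 0.22 0 1" --pt "0.45 -0.093 0.22 0 1"

```text
clock: 12.15
tool_pos: [562.2, -163.8, 288.5]
tcp_rot: [-3.138, -0.07, 0.009]
force: [-0.7, -0.4, 0.9]
gripper_width: 0.001
gripper_force: 0.0
```

Request:
jog_arm --pt "-0.04 0 0 0 1" --pt "-0.08 0 0 0 1" --pt "-0.12 0 0 0 1" --pt "-0.16 0 0 0 1" --pt "-0.2 0 0 0 1" --pt "-0.24 0 0.01 0 1" --pt "-0.28 0 0.02 0 1" --pt "-0.32 0 0.04 0 1" --pt "-0.35 0 0.05 0 1" --pt "-0.373 0 0.06 0 1"

```text
clock: 12.98
tool_pos: [452.2, -169.7, 273.8]
tcp_rot: [3.14, 0.07, 0.004]
force: [3.2, 0.2, -2.0]
gripper_width: -0.0
gripper_force: 1.2
```

Request:
jog_arm --pt "0.02 0 -0.05 0 1" --pt "0.02 0 -0.14 0 1" --pt "0.02 0 -0.14 0 1" --pt "-0.04 0 -0.14 0 1" --pt "-0.07 0 -0.14 0 1" --pt "-0.07 0 -0.14 0 1"

```text
clock: 13.48
tool_pos: [429.1, -169.8, 314.9]
tcp_rot: [-3.14, -0.07, 0.003]
force: [-0.3, -0.3, 0.8]
gripper_width: -0.002
gripper_force: 0.0
```

Request:
jog_arm --pt "0 0 0.04 0 1" --pt "0 0 0.08 0 1" --pt "-0.02 0 0.1 0 1" --pt "-0.05 0 0.133 0 1" --pt "-0.075 0 0.167 0 1" --pt "-0.095 0 0.2 0 1" --pt "-0.11 0 0.233 0 1" --pt "-0.125 0 0.267 0 1" --pt "-0.135 0 0.3 0 1" --pt "-0.14 0 0.32 0 1"

```text
clock: 14.32
tool_pos: [388.2, -171.9, 218.1]
tcp_rot: [-3.14, -0.07, 0.002]
force: [-0.6, -0.2, 0.8]
gripper_width: 0.0
gripper_force: 0.2
```

Request:
jog_arm --pt "0 0 0.02 0 1" --pt "0 0 0.04 0 1" --pt "0 0 0.06 0 1" --pt "0 0 0.07 0 1" --pt "0 0 0.075 0 1" --pt "0 0 0.075 0 1"

```text
clock: 14.82
tool_pos: [389.3, -172.2, 196.9]
tcp_rot: [3.141, 0.071, -0.0]
force: [-1.5, -0.0, 4.3]
gripper_width: -0.004
gripper_force: 1.8
```

Run:
```python
from h import *
s=imaging.read_camera("scene");q=sense();p=q["tool_pos"];print(q["clock"],p,q["force"])
x0,y0=215,90;k=5;cv2.imwrite("pics/z8.png",cv2.resize(s[y0:y0+120,x0:x0+110],None,fx=k,fy=k,interpolation=cv2.INTER_LANCZOS4))
```

```text
14.8667 [ 389.31737723 -172.22556876  196.89801011] [-1.23647029  0.13250213  3.80498513]
```

View pics/z8.png

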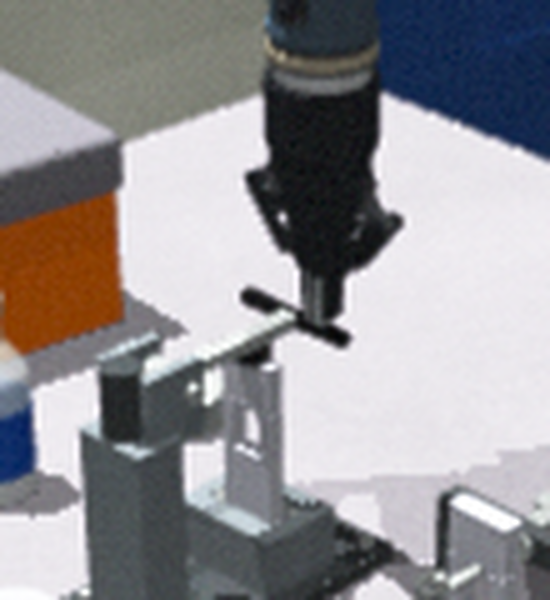

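The lever is level, with its foot at the link top (crop (258,355)). I'll press until the force rises, to confirm it has reached its end.

Request:
jog_arm --pt "0 0 0.005 0 1" --pt "0 0 0.01 0 1" --pt "0 0 0.015 0 1" --pt "0 0 0.015 0 1" --pt "0 0 0.015 0 1"

```text
clock: 15.28
tool_pos: [389.4, -172.3, 196.0]
tcp_rot: [3.139, 0.072, 0.002]
force: [-8.5, 5.4, 38.5]
gripper_width: -0.003
gripper_force: 19.1
```

Firm stop at 196 mm (z 197 was expected at angle 0). Retracting.

Request:
jog_arm --pt "0 0 -0.02 0 1" --pt "0 0 -0.1 0 1" --pt "0 0 -0.22 0 1" --pt "0 0 -0.35 0 1" --pt "0 0 -0.45 0 1" --pt "0 0 -0.45 0 1" --pt "0 0 -0.45 0 1"

```text
clock: 15.87
tool_pos: [390.2, -172.8, 328.7]
tcp_rot: [3.137, 0.071, 0.007]
force: [-1.2, -0.1, 0.2]
gripper_width: -0.002
gripper_force: 0.0
```

Run:
```python
from h import *
s=imaging.read_camera("scene");q=sense();print(q["clock"],q["tool_pos"],q["force"])
cv2.imwrite("pics/z9.png",cv2.resize(s[100:300,180:430],None,fx=3,fy=3,interpolation=cv2.INTER_LANCZOS4))
```

```text
15.9167 [ 389.12524065 -172.0308805   327.08815173] [ 0.26004452  0.58969333 -0.20516612]
```

View pics/z9.png

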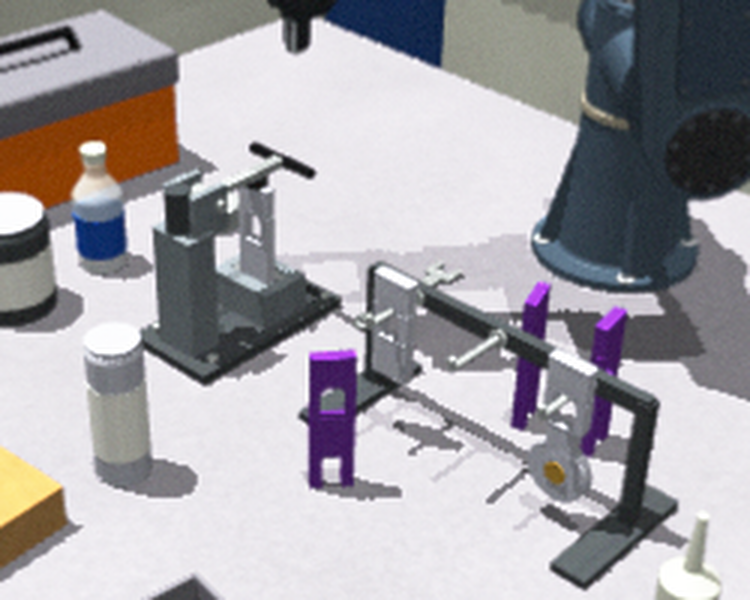

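The lever is down on the link at crop (258,185), the other two links still hang at (395,320) and (565,400), and everything is standing. Handing in.

```bash
python3 -c "
from h import *
print(workorder.finish_job())"
```

```text
the job is handed in; nothing more can be done
None
```

The fork link is seated in the nest with the hold-down lever down on it, the other two links still hang, nothing was knocked over, and the job was handed in after about 16 s of robot time; the hand-in call returned no verdict.

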